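Push and twist the cup onto the spice grinder

ROBOT

A 7-joint arm with a two-finger parallel gripper is mounted at the origin on the work surface. World frame = base frame: x ahead of the robot, y to its left, z up, the work surface at z = 0. Lengths are in m, angles in rad, forces in N, time in s.
With the tool pointing down it reaches from about 0.4 to 0.875 m from the base axis. Payload 19.3 kg.
Tool frame: the origin (TCP) lies midway between the tips of the shut fingers; the grasp point (between the pads) lies 19 mm behind it; z points along the fingers, y is the line along which they close (so a half turn about z gives the same grasp; the last joint's range is limited). The gripper opens to 85 mm and grips with 20 to 120 N. Pads are 22 mm wide; open, the fingers measure 114 mm over their backs; the gripper's body (76 mm by 85 mm) begins 54 mm behind the grasp point. The pads swing forward as they close: fully open they stand 13 mm farther back than shut.
Start: joints at [-1.302, 0.521, -0.036, 1.599, 0.021, 1.021, -0.113], TCP at [0.208, 0.589, 0.231] pointing down, gripper open.
Joint ranges: [-2.91, 2.91], [-0.3, 2.13], [-1.5, 1.42], [0.17, 2.43], [-1.26, 4.41], [0.16, 1.93], [-2.52, 2.52]. Speed limits (rad/s): [1.89, 1.89, 2.39, 2.39, 3.01, 3.01, 3.01].

INTERFACE

Orientations are given as [roll, pitch, yaw] about the fixed x, y, z axes, in that order (R = Rz(yaw) Ry(pitch) Rx(roll)).
In Python, from workcell import bot gives the robot as it stands.
- The arm moves only by the tool move_arm, never from a script. Its argument "moves" is a list that holds one entry, the list of rows, each a list of 7 numbers: the opening, from 0 (shut) to 1 (fully open), then the shift along the tool's x, y, z in units of 1000 mm (1.0 is 1000 mm), then the turn, a rotation vector about the tool's x, y, z in units of 2 pi rad (1.0 is 2 pi rad). A call has 1 to 5 rows; each row is the pose to reach, as a shift and turn from the pose commanded when the call began, along the tool's axes at that moment, turning the shorter way round; what a row does not reach only later rows make up. A row lasts 1/10 s, in which the tool goes at most 50 mm and 8.59 degrees, less where a joint would pass 70% of its speed; a pose out of reach is approached as far as the arm can. A call with a number of a shift or a turn outside -1 to 1 is refused whole. A call with a gripper value outside its range is refused whole. The fingers move at their own pace and stop on an object; "force" is the grip in N (left out, the last holds). Time passes only in rows, so rows that repeat a pose let the fingers close. It gives the time, the measured TCP pose, the force, the opening and the grip force at its end, in the units of the state.
- bot.observe(): the state, without advancing time (a new reading comes with each control period).
- bot.grab_frame(name): name is "scene" or "top" or "wrist"; returns the picture (480x640x3 uint8, red, green, blue); there is no depth.
- bot.camera_params(name): a dict with "vertical_fov" (degrees; the focal length in pixels is half the picture's height over the tangent of half this angle, whatever the lens; pixels are square), "cx", "cy" (the principal point, pixels), "R" (3x3) and "t" (3): a world point X has camera coordinates R X + t. Camera axes: x right, y down, z forward; pixel columns grow to the right and rows downward; lengths in m; the calibration is good to about 2 mm. A picture is of the moment at which its call begins: read the wrist's pose just before it. camera_params takes no time and is no camera call; for the wrist camera it gives the pose at the moment of the call.
- bot.job_done(): hands the job in; it is judged then, once.
The state is a dict: "clock": time; "qpos": joint angles; "qd": joint speeds; "joint_efforts": joint torques, N m; "position": TCP position; "tool_rot": TCP orientation; "force": force on the tool from outside, world axes, zero at the start; "moment": the same for the moment, N m; "grip_width": finger opening in m; "finger_force": force on a finger pad.
Only numpy, scipy, OpenCV 4.12 (cv2) and the standard library are available. Lean on these libraries where they do the work, as an engineer would, in place of code of your own. Each camera call takes 0.05 s, during which the arm holds its last target. There are 200 camera calls.

TASK

Fit the cup with the green lid to the spice grinder: stand it upright in the round socket with its two side lugs in the open gaps between the two steel hooks (the green marks on the deck show where), and push it straight down against the spring until it stops. Then, keeping it down, turn it clockwise as seen from above until both lugs lie squarely under the hooks, and let go, so that it stays locked. Leave the cup with the orange lid standing where it is.

Things in the scene. Friction and masses are not known exactly. Their poses are not given: they have to be found in the camera images.
- green_cup_mid (a point): Middle (64 mm up) of the loose 128 mm tall aluminium cup, 64 mm across, foot tapering to 52. On its green lid (68 across, top 24 mm above here) a grip bar 60 long (cup x), 20 thick (y), 40 high, 24 to 64 mm above here: pinch it high, across y. Green lugs 18 wide, 8 thick, in line with the bar, reach 50 mm from the axis along +x and -x, 16 to 24 mm below here. Half turns are alike; z up; 0.32 kg.
- socket (a point): Centre of the spice grinder's 72 mm bevelled socket, level with its black deck (60 mm high, fixed). Steel hooks on its +x and -x sides, 38 to 64 mm out, 32 wide, 14 to 22 mm over the deck; the locked cup has its lugs (x) along this x, under them. It enters with the lugs at the green marks, +60 degrees about z from this x (15 either way is fine), then turns 60 clockwise; stops 4 further on. z up.
- coupling (a joint): Sprung plate in the socket that carries the cup and spins freely: 0 up, 0.014 (m) fully down; the spring gives 7 N up, 11 N down. Cup middle above socket: 40 mm standing on the raised plate (hooks block turning), 26 mm fully down (lugs pass 4 mm under the hooks), 30 mm when locked and let go (joint about 0.010).
- orange_cup_mid (a point): Middle of the other cup, same shape and size, with orange lid, grip bar and lugs; 64 mm above its underside. Not to be moved.
Mind the look-alikes: they are no part of the job. What is shaped like the part that bears green_cup_mid but black or purple is not meant.

How it is judged:
By the outcome, as a careful person would: the job done as asked, in the order asked, and still so for the second after the job is handed in, with the robot touching nothing.
It also fails if it takes over 45 s, if anything falls off the work surface, if the arm or the gripper's body presses on something with over 40 N, if the wrist force passes 120 N, or if a joint passes its speed limit or range.

## Working session

There is one attempt and no reset: what is moved stays moved. The work goes in short steps, Python scripts to look and compute and a tool call to move; the robot and the scene stay as the last step left them, time stands still between calls to the robot, and variables do not carry over. Pictures are saved under pics/ and viewed, at most 10 in all, crops included, and the job is handed in when it is done.

Besides the shell and the picture viewer there is one more tool, called after ">>>" by a JSON object that holds its "op" and its "data", one argument or row to a line. move_arm: Moves the arm, as the interface text tells. Shifts and turns lie within -1 to 1; 1 stands for 1000 mm of shift or 2 pi rad of turn. Its arguments: {"type":"object","properties":{"moves":{"type":"array"},"force":{"type":"number"}},"required":["moves"]}

```bash
mkdir -p pics; ls
python3 - <<'E'
from workcell import bot
import cv2,numpy as np
s=bot.observe();print(s['clock'],s['position'],s['tool_rot'],s['grip_width'])
for n in("scene","top"):
    im=bot.grab_frame(n);cv2.imwrite(f"pics/{n}0.png",im[:,:,::-1]);p=bot.camera_params(n);print(n,p)
E
```

```text
pics
0.0 [0.20763796 0.58914038 0.23071595] [-3.14043165e+00  8.76336982e-05  2.80277514e+00] 0.08567878496689375
scene {'vertical_fov': 57.46202862705673, 'cx': 313.8363681822921, 'cy': 242.16858115412404, 'R': array([[-0.72645099,  0.68720726, -0.00389144],
       [ 0.57829703,  0.60824249, -0.54370361],
       [-0.37127013, -0.39722443, -0.83926828]]), 't': array([ 0.39087953, -0.17429807,  1.11379221])}
top {'vertical_fov': 52.321377631087216, 'cx': 320.8787868842987, 'cy': 238.44409179936085, 'R': array([[-0.02669402, -0.99942705,  0.02080868],
       [-0.99760361,  0.02530457, -0.06439502],
       [ 0.06383157, -0.02247777, -0.99770751]]), 't': array([-0.06343047,  0.45597156,  0.95029613])}
```

View pics/scene0.png

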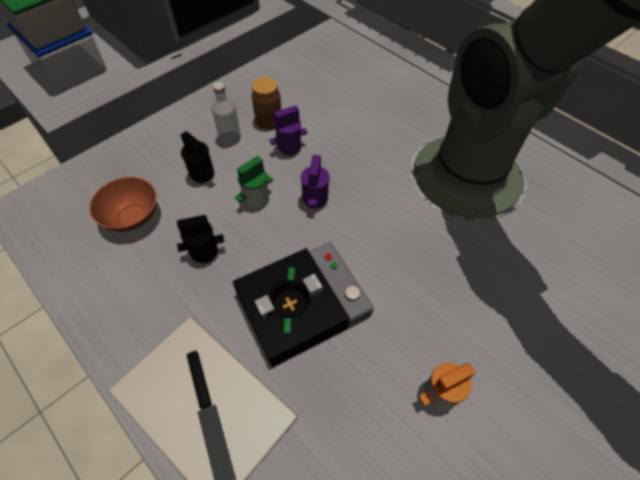

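View pics/top0.png

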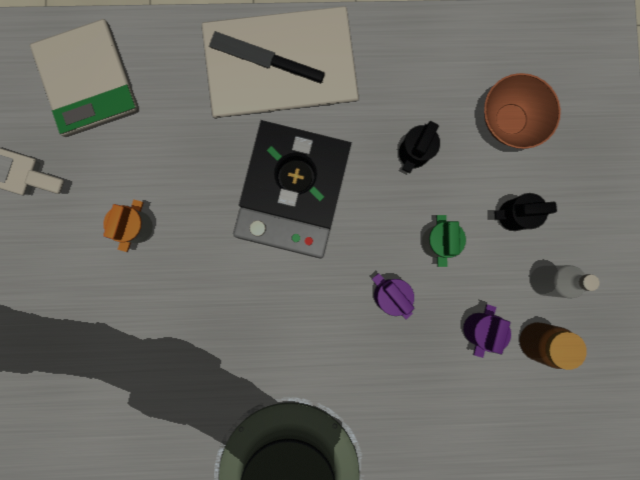

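The scene view shows the green cup near (253,182), with the grinder at (290,300). In the top view the green cup is at (447,240), the socket at (296,174) with marks at (274,153) and (316,194) and hooks at (302,145) and (288,198), and the orange cup is at (123,223).

```bash
cat > h.py <<'E'
import cv2,numpy as np
from workcell import bot
def ray(p,uv,z):
    f=240/np.tan(np.radians(p['vertical_fov']/2));R=np.array(p['R']);C=-R.T@np.array(p['t'])
    d=R.T@np.array([(uv[0]-p['cx'])/f,(uv[1]-p['cy'])/f,1]);return C+d*(z-C[2])/d[2]
def proj(p,X):
    f=240/np.tan(np.radians(p['vertical_fov']/2));c=np.array(p['R'])@X+p['t'];return c[:2]/c[2]*f+[p['cx'],p['cy']]
def blobs(m,amin=15):
    n,l,s,c=cv2.connectedComponentsWithStats(m.astype(np.uint8));return [(s[i,4],c[i],s[i,:4],l==i) for i in range(1,n) if s[i,4]>=amin]
def green(im):
    h=cv2.cvtColor(im,cv2.COLOR_RGB2HSV);return (abs(h[:,:,0].astype(int)-65)<18)&(h[:,:,1]>110)&(h[:,:,2]>30)
E
python3 - <<'E'
from h import *
for n in("top","scene"):
    im=cv2.imread(f"pics/{n}0.png")[:,:,::-1];p=bot.camera_params(n)
    for a,c,b,m in blobs(green(im)):
        print(n,a,c.round(1),b,'z.06',ray(p,c,.06).round(3),'z.088',ray(p,c,.088).round(3))
    h=cv2.cvtColor(im,cv2.COLOR_RGB2HSV)
    w=(h[:,:,1]<40)&(h[:,:,2]>150)
    for a,c,b,m in blobs(w,80):
        if a<800: print('white',a,c.round(1),ray(p,c,.082).round(3))
im=cv2.imread("pics/top0.png");
cv2.imwrite("pics/crop.png",cv2.resize(np.hstack([im[195:285,400:490],im[125:215,250:340]]),None,fx=4.4,fy=4.4,interpolation=cv2.INTER_CUBIC))
E
```

```text
top 1466 [ 97.5 107.4] [53 85 82 48] z.06 [0.712 0.343 0.06 ] z.088 [0.702 0.331 0.088]
top 116 [274. 153.] [267 146  15  15] z.06 [0.616 0.011 0.06 ] z.088 [0.61  0.009 0.088]
top 99 [316.2 193.3] [309 187  15  14] z.06 [ 0.537 -0.068  0.06 ] z.088 [ 0.533 -0.067  0.088]
top 1061 [446.3 239.4] [429 215  37  51] z.06 [ 0.443 -0.312  0.06 ] z.088 [ 0.442 -0.304  0.088]
top 42 [295.6 237.5] [292 234   8   8] z.06 [ 0.454 -0.027  0.06 ] z.088 [ 0.453 -0.028  0.088]
white 635 [ 16.9 172.9] [0.584 0.48  0.082]
white 336 [ 43.3 181.4] [0.567 0.432 0.082]
white 144 [257.  227.8] [0.472 0.043 0.082]
white 141 [591.  282.5] [ 0.356 -0.571  0.082]
scene 371 [22.   4.3] [ 1  0 50 14] z.06 [ 0.508 -1.432  0.06 ] z.088 [ 0.518 -1.371  0.088]
scene 582 [252.5 174.4] [238 157  34  32] z.06 [ 0.426 -0.329  0.06 ] z.088 [ 0.44  -0.307  0.088]
scene 41 [240.3 197.1] [236 194   9   7] z.06 [ 0.49  -0.295  0.06 ] z.088 [ 0.501 -0.274  0.088]
scene 28 [333.5 265.2] [331 263   6   6] z.06 [ 0.462 -0.021  0.06 ] z.088 [ 0.474 -0.01   0.088]
scene 111 [290.7 273.3] [287 266   9  15] z.06 [ 0.538 -0.068  0.06 ] z.088 [ 0.548 -0.055  0.088]
scene 123 [286.9 324.6] [283 317   9  16] z.06 [0.618 0.01  0.06 ] z.088 [0.624 0.02  0.088]
```

View pics/crop.png

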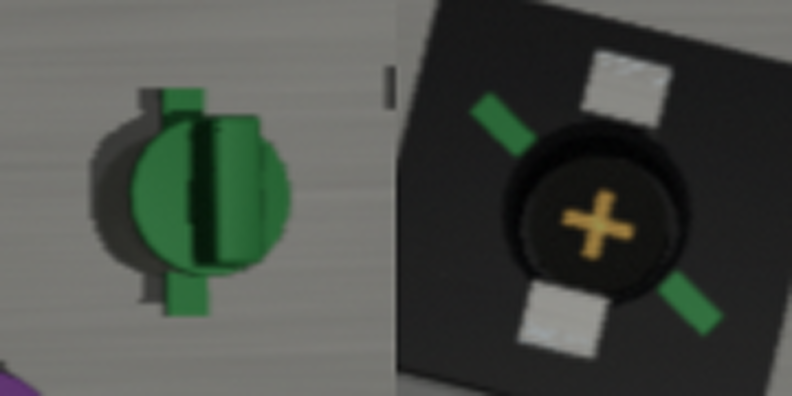

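```bash
cat >> h.py <<'E'
from scipy.spatial.transform import Rotation as Ro
def plan(wps,start=None):
    "wps: (x,y,z,yaw deg), tool down; prints tool-frame shift/1000mm and turn/2pi, chained"
    if start is None:
        s=bot.observe();P=np.array(s['position']);R=Ro.from_euler('xyz',s['tool_rot'])
    else: P=np.array(start[:3]);R=Ro.from_euler('xyz',[np.pi,0,np.radians(start[3])])
    for x,y,z,w in wps:
        Q=np.array([x,y,z]);S=Ro.from_euler('xyz',[np.pi,0,np.radians(w)])
        print((R.inv().apply(Q-P)).round(4),((R.inv()*S).as_rotvec()/2/np.pi).round(4));P,R=Q,S
E
python3 - <<'E'
from h import *
p=bot.camera_params("top")
k=lambda u,v:(400+u/4.4,195+v/4.4)
a=ray(p,k(184,88),.048);b=ray(p,k(187,315),.048);d=a-b
print('lugs',a,b,(a+b)/2,np.hypot(*d[:2]),np.degrees(np.arctan2(d[1],d[0])))
c=[ray(p,k(*q),.128) for q in((215,117),(260,117),(262,266),(217,266))]
print('bar',np.round(c,3),np.mean(c,0)); d=c[0]-c[3];print(np.degrees(np.arctan2(d[1],d[0])))
print('lid',ray(p,k(211,195),.088))
print(proj(p,np.array([.443,-.304,.128])))
plan([(.40,.45,.231,129),(.53,.27,.231,97),(.58,.06,.231,65),(.56,-.16,.231,33),(.443,-.304,.231,0)])
E
```

```text
lugs [ 0.49138788 -0.30857646  0.048     ] [ 0.39226203 -0.30565006  0.048     ] [ 0.44182496 -0.30711326  0.048     ] 0.0991690377996627 -1.690999272832659
bar [[ 0.471 -0.299  0.128]
 [ 0.47  -0.317  0.128]
 [ 0.411 -0.315  0.128]
 [ 0.411 -0.297  0.128]] [ 0.44095221 -0.3067436   0.128     ]
-1.7320297751638691
lid [ 0.44198887 -0.30703047  0.088     ]
[452.60128523 237.36061686]
[-2.277e-01 -6.730e-02 -1.000e-04] [-0.0002  0.0001  0.0877]
[-0.2217 -0.0122 -0.    ] [-0.     -0.      0.0889]
[-0.2145  0.024   0.    ] [ 0.     -0.      0.0889]
[-0.2078  0.0748  0.    ] [ 0.     -0.      0.0889]
[-0.1766  0.057   0.    ] [ 0.     -0.      0.0917]
```

>>> {"op": "move_arm", "data": {
  "moves": [
    [[1, -0.228, -0.067, 0, 0, 0, 0.088], [1, -0.228, -0.067, 0, 0, 0, 0.088], [1, -0.228, -0.067, 0, 0, 0, 0.088], [1, -0.228, -0.067, 0, 0, 0, 0.088], [1, -0.228, -0.067, 0, 0, 0, 0.088]]
  ]
}}

```text
clock: 0.6
position: [0.4028, 0.4481, 0.2312]
tool_rot: [-3.141, 0.001, 2.244]
force: [0.2, 1.0, -0.3]
grip_width: 0.0854
finger_force: 0.0
```

>>> {"op": "move_arm", "data": {
  "moves": [
    [[1, -0.222, -0.012, 0, 0, 0, 0.089], [1, -0.222, -0.012, 0, 0, 0, 0.089], [1, -0.222, -0.012, 0, 0, 0, 0.089], [1, -0.222, -0.012, 0, 0, 0, 0.089], [1, -0.222, -0.012, 0, 0, 0, 0.089]]
  ]
}}

```text
clock: 1.1
position: [0.5328, 0.2656, 0.2313]
tool_rot: [3.141, 0.002, 1.682]
force: [-0.1, 1.4, 0.3]
grip_width: 0.0855
finger_force: 0.0
```

>>> {"op": "move_arm", "data": {
  "moves": [
    [[1, -0.2145, 0.024, 0, 0, 0, 0.089], [1, -0.2145, 0.024, 0, 0, 0, 0.089], [1, -0.2145, 0.024, 0, 0, 0, 0.089], [1, -0.2145, 0.024, 0, 0, 0, 0.089], [1, -0.2145, 0.024, 0, 0, 0, 0.089]]
  ]
}}

```text
clock: 1.6
position: [0.5805, 0.0545, 0.2314]
tool_rot: [3.14, 0.002, 1.122]
force: [0.0, 0.8, 0.4]
grip_width: 0.0854
finger_force: 0.0
```

>>> {"op": "move_arm", "data": {
  "moves": [
    [[1, -0.208, 0.075, 0, 0, 0, 0.089], [1, -0.208, 0.075, 0, 0, 0, 0.089], [1, -0.208, 0.075, 0, 0, 0, 0.089], [1, -0.208, 0.075, 0, 0, 0, 0.089], [1, -0.208, 0.075, 0, 0, 0, 0.089]]
  ]
}}

```text
clock: 2.1
position: [0.5582, -0.1644, 0.2313]
tool_rot: [3.141, 0.001, 0.565]
force: [0.5, 0.6, 0.1]
grip_width: 0.0852
finger_force: 0.0
```

>>> {"op": "move_arm", "data": {
  "moves": [
    [[1, -0.178, 0.057, 0, 0, 0, 0.09], [1, -0.178, 0.057, 0, 0, 0, 0.09], [1, -0.178, 0.057, 0, 0, 0, 0.09], [1, -0.178, 0.057, 0, 0, 0, 0.09], [1, -0.178, 0.057, 0, 0, 0, 0.09]]
  ]
}}

```text
clock: 2.6
position: [0.4373, -0.3078, 0.2316]
tool_rot: [3.14, 0.001, -0.003]
force: [0.3, 0.2, 0.8]
grip_width: 0.0853
finger_force: 0.0
```

Run:
```python
from h import *
s=bot.observe();print(s['clock'],s['position'],s['tool_rot'],s['qpos'],s['force'])
p=bot.camera_params("wrist");im=bot.grab_frame("wrist");cv2.imwrite("pics/w1.png",im[:,:,::-1])
print('cam',-np.array(p['R']).T@p['t'])
print('bar top predicted px',proj(p,np.array([.4415,-.307,.128])))
plan([(.4415,-.307,.15,-1.7),(.4415,-.307,.1,-1.7)])
```

```text
2.6 [ 0.43733104 -0.3077909   0.23159588] [ 3.14047231e+00  6.77538724e-04 -2.77067139e-03] [-0.07071596  0.49395391  0.8047889   1.8659581  -0.42762916  0.96308519
 -0.64855756] [0.33572801 0.19733504 0.79337595]
cam [ 0.51361495 -0.30801313  0.37375524]
bar top predicted px [315.96283871 228.21503386]
[0.0022 0.0013 0.0813] [0.     0.0001 0.0053]
[ 0.   -0.    0.05] [0. 0. 0.]
```

View pics/w1.png

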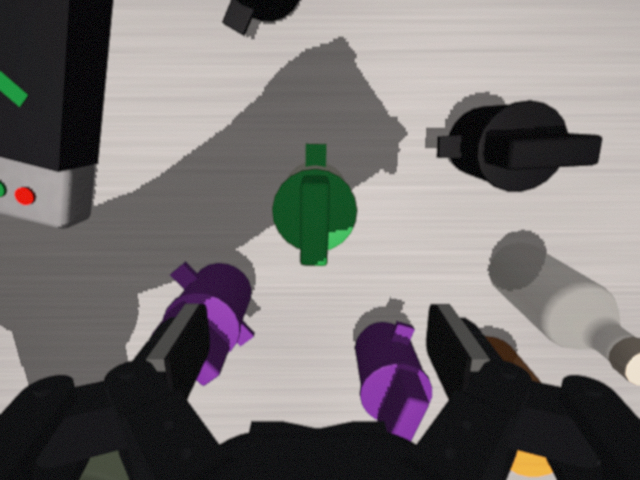

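The green bar is centred at about (315,225), as predicted, with the fingers straddling it. The purple cups are clear of the path, so I'm descending.

>>> {"op": "move_arm", "data": {
  "moves": [
    [[1, 0.002, 0.001, 0.04, 0, 0, 0.004], [1, 0.002, 0.001, 0.08, 0, 0, 0.004], [1, 0.002, 0.001, 0.11, 0, 0, 0.004], [1, 0.002, 0.001, 0.132, 0, 0, 0.004], [1, 0.002, 0.001, 0.132, 0, 0, 0.004]]
  ],
  "force": 90
}}

```text
clock: 3.15
position: [0.4423, -0.3035, 0.0968]
tool_rot: [-3.139, 0.004, -0.015]
force: [-0.9, -0.9, 0.3]
grip_width: 0.0852
finger_force: 0.0
```

>>> {"op": "move_arm", "data": {
  "moves": [
    [[0, 0, 0, 0, 0, 0, 0], [0, 0, 0, 0, 0, 0, 0], [0, 0, 0, 0, 0, 0, 0], [0, 0, 0, 0, 0, 0, 0], [0, 0, 0, 0, 0, 0, 0]]
  ]
}}

```text
clock: 3.65
position: [0.4432, -0.3056, 0.1001]
tool_rot: [3.141, -0.001, -0.018]
force: [-0.1, 1.1, 2.4]
grip_width: 0.0186
finger_force: 87.8
```

Run:
```python
from h import *
s=bot.observe();print({k:np.round(s[k],4) for k in s})
plan([(.4415,-.307,.23,-1.7),(.53,-.15,.23,20),(.577,-.029,.23,45)])
```

```text
{'clock': np.float64(3.65), 'qpos': array([ 0.0495,  0.6738,  0.6374,  1.961 , -0.6109,  0.7049, -0.5256]), 'qd': array([ 0.0013,  0.0036, -0.0019,  0.0044,  0.0005,  0.0076,  0.0008]), 'joint_efforts': array([-1.92100e-01, -7.71645e+01,  1.63793e+01, -2.19094e+01,
       -3.57000e-02, -1.10810e+00,  3.19000e-02]), 'position': array([ 0.4432, -0.3056,  0.1001]), 'tool_rot': array([ 3.1412e+00, -1.4000e-03, -1.8300e-02]), 'force': array([-0.0647,  1.1041,  2.3655]), 'moment': array([ 0.5386,  0.2862, -0.0219]), 'finger_force': np.float64(87.7712), 'grip_width': np.float64(0.0186)}
[-0.0015  0.0015 -0.1299] [ 0.0001 -0.0002  0.0018]
[ 0.0838 -0.1596 -0.    ] [-0.      0.     -0.0603]
[ 0.0855 -0.0976 -0.    ] [ 0.      0.     -0.0694]
```

>>> {"op": "move_arm", "data": {
  "moves": [
    [[0, 0, 0, -0.03, 0, 0, 0], [0, 0, 0, -0.07, 0, 0, 0], [0, 0, 0, -0.11, 0, 0, 0], [0, 0, 0, -0.14, 0, 0, 0], [0, 0, 0, -0.14, 0, 0, 0]]
  ]
}}

```text
clock: 4.15
position: [0.4437, -0.3062, 0.2428]
tool_rot: [3.14, -0.005, -0.018]
force: [0.6, -0.9, -3.5]
grip_width: 0.0188
finger_force: 89.0
```

>>> {"op": "move_arm", "data": {
  "moves": [
    [[0, 0.02, -0.039, 0, 0, 0, -0.015], [0, 0.04, -0.078, 0, 0, 0, -0.03], [0, 0.062, -0.118, 0, 0, 0, -0.045], [0, 0.084, -0.159, 0, 0, 0, -0.06], [0, 0.084, -0.159, 0, 0, 0, -0.06]]
  ]
}}

```text
clock: 4.65
position: [0.5321, -0.1415, 0.238]
tool_rot: [-3.139, -0.0, 0.37]
force: [-0.2, -0.4, -2.9]
grip_width: 0.0189
finger_force: 89.5
```

>>> {"op": "move_arm", "data": {
  "moves": [
    [[0, 0.022, -0.025, 0, 0, 0, -0.018], [0, 0.044, -0.05, 0, 0, 0, -0.036], [0, 0.066, -0.075, 0, 0, 0, -0.053], [0, 0.086, -0.098, 0, 0, 0, -0.07], [0, 0.086, -0.098, 0, 0, 0, -0.07]]
  ]
}}

```text
clock: 5.15
position: [0.5764, -0.0214, 0.2381]
tool_rot: [-3.14, -0.001, 0.808]
force: [0.7, -0.1, -3.7]
grip_width: 0.0184
finger_force: 89.5
```

Run:
```python
from h import *
bot.grab_frame("scene")
s=bot.observe();print({k:np.round(s[k],4) for k in s if k!='qd'})
for n in("wrist","top"):
    p=bot.camera_params(n);im=bot.grab_frame(n);cv2.imwrite(f"pics/{n}2.png",im[:,:,::-1])
    for a,c,b,m in blobs(green(im)): print(n,a,c.round(1),b,ray(p,c,.06).round(4))
plan([(.577,-.029,.24,45)])
```

```text
{'clock': np.float64(5.2), 'qpos': array([-0.4639,  0.4968,  0.5781,  1.7454, -0.3164,  0.9949, -0.5351]), 'joint_efforts': array([-3.59360e+00, -7.90558e+01,  1.07754e+01, -3.71892e+01,
       -2.76000e-01,  3.32000e-02,  4.60300e-01]), 'position': array([ 0.5757, -0.024 ,  0.2383]), 'tool_rot': array([-3.1403e+00,  5.0000e-04,  8.0200e-01]), 'force': array([-0.1099, -0.8989, -3.1761]), 'moment': array([-0.0807,  0.04  ,  0.0148]), 'finger_force': np.float64(89.542), 'grip_width': np.float64(0.0185)}
wrist 590 [323.7 145.1] [315 127  18  37] [0.617  0.0122 0.06  ]
wrist 1297 [317.6 187.7] [300 170  37  38] [ 0.5885 -0.01    0.06  ]
wrist 15284 [317.3 299.1] [245 221 145 189] [ 0.5144 -0.0863  0.06  ]
wrist 191 [230.4 290.2] [223 283  16  15] [ 0.4621 -0.0229  0.06  ]
top 1460 [ 97.6 107.3] [53 85 82 48] [0.7115 0.3432 0.06  ]
top 101 [310.9 177.1] [306 171  12  13] [ 0.5686 -0.0585  0.06  ]
top 103 [316.1 193.4] [310 187  14  14] [ 0.5371 -0.0675  0.06  ]
top 46 [295.7 237.5] [292 234   8   8] [ 0.4542 -0.0269  0.06  ]
[-0.0005  0.003  -0.0013] [-0.0001  0.0002  0.0019]
```

View pics/wrist2.png

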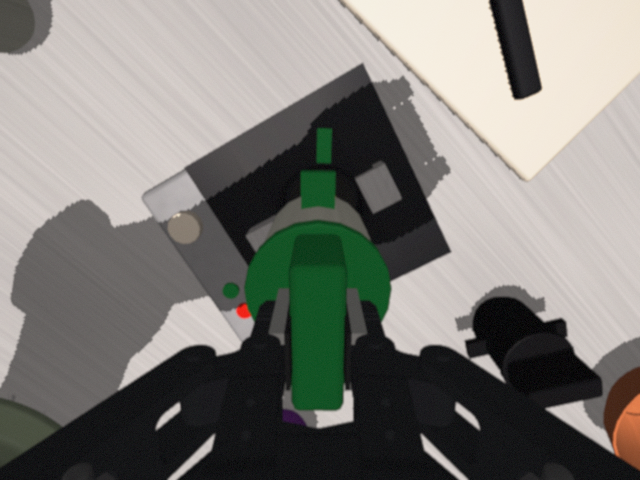

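The wrist view shows the held cup over the socket, with the lug (318,188) in line with the green mark (324,145).

Run:
```python
from h import *
s=bot.observe();p=bot.camera_params("wrist");im=bot.grab_frame("wrist");P=s['position'];w=s['tool_rot'][2];print(P,w,s['clock'])
tx=np.array([np.cos(w),np.sin(w)]);ty=np.array([np.sin(w),-np.cos(w)])
for a,c,b,m in blobs(green(im)):
    for z in(.06,P[2]-.060,P[2]-.052):
        for nm,v in(('c',c[1]),('top',b[1]),('bot',b[1]+b[3])):
            r=ray(p,(c[0],v),z)[:2]-P[:2];print(a,round(z,3),nm,(r@tx).round(4),(r@ty).round(4)) if a<1500 and a>400 else 0
plan([(.577,-.029,.165,45),(.577,-.029,.14,45)])
```

```text
[ 0.57520165 -0.02651312  0.2387139 ] 0.7970947398303552 5.3
584 0.06 c 0.0567 0.0028
584 0.06 top 0.0714 0.0028
584 0.06 bot 0.0407 0.0029
584 0.179 c 0.064 0.0016
584 0.179 top 0.0733 0.0016
584 0.179 bot 0.0539 0.0017
584 0.187 c 0.0645 0.0016
584 0.187 top 0.0734 0.0015
584 0.187 bot 0.0548 0.0016
1303 0.06 c 0.0188 -0.0004
1303 0.06 top 0.0348 -0.0004
1303 0.06 bot 0.0008 -0.0003
1303 0.179 c 0.0402 -0.0004
1303 0.179 top 0.0502 -0.0004
1303 0.179 bot 0.0288 -0.0004
1303 0.187 c 0.0416 -0.0004
1303 0.187 top 0.0513 -0.0004
1303 0.187 bot 0.0307 -0.0004
[-0.0003  0.0028  0.0739] [-0.      0.0001  0.0018]
[-0.    -0.     0.025] [0. 0. 0.]
```

>>> {"op": "move_arm", "data": {
  "moves": [
    [[0, 0, 0.003, 0, 0, 0, 0.002], [0, 0, 0.003, 0.03, 0, 0, 0.002], [0, 0, 0.003, 0.055, 0, 0, 0.002], [0, 0, 0.003, 0.075, 0, 0, 0.002], [0, 0, 0.003, 0.075, 0, 0, 0.002]]
  ]
}}

```text
clock: 5.85
position: [0.5766, -0.0287, 0.1622]
tool_rot: [-3.139, 0.003, 0.784]
force: [0.2, 0.3, -2.7]
grip_width: 0.0185
finger_force: 89.4
```

>>> {"op": "move_arm", "data": {
  "moves": [
    [[0, 0, 0, 0.005, 0, 0, 0], [0, 0, 0, 0.01, 0, 0, 0], [0, 0, 0, 0.015, 0, 0, 0], [0, 0, 0, 0.02, 0, 0, 0], [0, 0, 0, 0.02, 0, 0, 0]]
  ]
}}

```text
clock: 6.35
position: [0.5777, -0.028, 0.1438]
tool_rot: [-3.141, 0.0, 0.786]
force: [0.1, 1.2, -3.1]
grip_width: 0.0184
finger_force: 89.5
```

Run:
```python
from h import *
s=bot.observe();print({k:np.round(s[k],4) for k in s if k in('clock','position','tool_rot','force','moment')})
p=bot.camera_params("wrist");im=bot.grab_frame("wrist");cv2.imwrite("pics/w3.png",im[:,:,::-1])
plan([(.577,-.029,.12,45)])
```

```text
{'clock': np.float64(6.35), 'position': array([ 0.5777, -0.028 ,  0.1438]), 'tool_rot': array([-3.1411e+00,  5.0000e-04,  7.8590e-01]), 'force': array([ 0.0717,  1.2105, -3.1059]), 'moment': array([-0.056 , -0.0044, -0.0474])}
[-0.0012  0.0001  0.0242] [-0.      0.      0.0001]
```

View pics/w3.png

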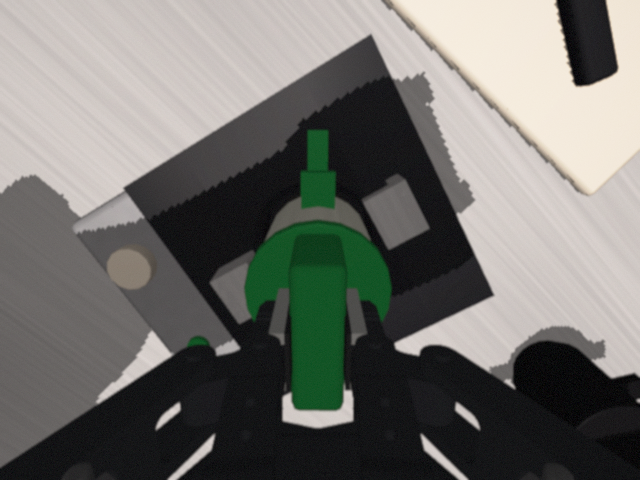

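The lug at (318,188) is directly over the green mark at (318,150), between the hooks, and the foot is in the socket without contact. I'm pressing down.

>>> {"op": "move_arm", "data": {
  "moves": [
    [[0, -0.001, 0, 0.005, 0, 0, 0], [0, -0.001, 0, 0.01, 0, 0, 0], [0, -0.001, 0, 0.014, 0, 0, 0], [0, -0.001, 0, 0.018, 0, 0, 0], [0, -0.001, 0, 0.018, 0, 0, 0]]
  ],
  "force": 110
}}

```text
clock: 6.9
position: [0.5774, -0.0289, 0.1261]
tool_rot: [3.141, -0.0, 0.786]
force: [-0.6, 0.1, 5.9]
grip_width: 0.0184
finger_force: 112.0
```

>>> {"op": "move_arm", "data": {
  "moves": [
    [[0, 0, 0, 0.003, 0, 0, 0], [0, 0, 0, 0.005, 0, 0, 0], [0, 0, 0, 0.005, 0, 0, 0], [0, 0, 0, 0.005, 0, 0, 0], [0, 0, 0, 0.005, 0, 0, 0]]
  ]
}}

```text
clock: 7.4
position: [0.5776, -0.0289, 0.1221]
tool_rot: [3.141, -0.001, 0.786]
force: [-3.7, -0.1, 14.6]
grip_width: 0.0182
finger_force: 113.4
```

>>> {"op": "move_arm", "data": {
  "moves": [
    [[0, 0, 0, 0.001, 0, 0, 0.015], [0, 0, 0, 0.001, 0, 0, 0.03], [0, 0, 0, 0.001, 0, 0, 0.045], [0, 0, 0, 0.001, 0, 0, 0.06], [0, 0, 0, 0.001, 0, 0, 0.075]]
  ]
}}

```text
clock: 7.9
position: [0.5777, -0.0288, 0.1219]
tool_rot: [-3.141, -0.002, 0.311]
force: [-7.7, 1.3, 33.0]
grip_width: 0.0179
finger_force: 115.8
```

>>> {"op": "move_arm", "data": {
  "moves": [
    [[0, 0, 0, 0, 0, 0, 0.015], [0, 0, 0, 0, 0, 0, 0.03], [0, 0, 0, 0, 0, 0, 0.045], [0, 0, 0, 0, 0, 0, 0.06], [0, 0, 0, 0, 0, 0, 0.06]]
  ]
}}

```text
clock: 8.4
position: [0.5776, -0.0286, 0.1219]
tool_rot: [-3.14, -0.001, -0.066]
force: [-8.9, 3.4, 36.2]
grip_width: 0.0181
finger_force: 116.3
```

>>> {"op": "move_arm", "data": {
  "moves": [
    [[0, 0, 0, -0.001, 0, 0, 0.012], [0, 0, 0, -0.001, 0, 0, 0.024], [0, 0, 0, -0.001, 0, 0, 0.032], [0, 0, 0, -0.001, 0, 0, 0.032], [0, 0, 0, -0.001, 0, 0, 0.032]]
  ]
}}

```text
clock: 8.9
position: [0.5772, -0.0284, 0.122]
tool_rot: [-3.141, 0.0, -0.263]
force: [-5.5, 3.3, 20.1]
grip_width: 0.0183
finger_force: 114.3
```

Run:
```python
from h import *
s=bot.observe();print({k:np.round(s[k],4) for k in s if k in('clock','position','tool_rot','force','moment','qpos')})
p=bot.camera_params("wrist");im=bot.grab_frame("wrist");cv2.imwrite("pics/w4.png",im[:,:,::-1])
```

```text
{'clock': np.float64(8.9), 'qpos': array([-0.5586,  0.737 ,  0.7707,  1.8473, -0.6798,  0.8425, -1.2757]), 'position': array([ 0.5772, -0.0284,  0.122 ]), 'tool_rot': array([-3.1406e+00,  2.0000e-04, -2.6340e-01]), 'force': array([-5.4732,  3.2669, 20.1068]), 'moment': array([ 0.8836,  1.7819, -0.0408])}
```

View pics/w4.png

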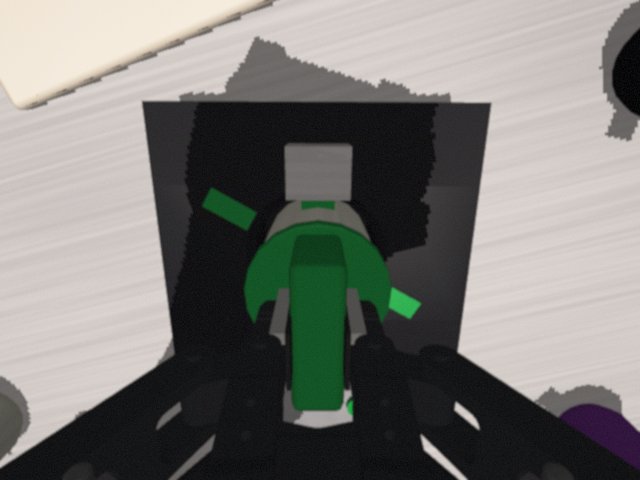

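The lug is centred under the hook (both at u=318). I'll ease up and release.

>>> {"op": "move_arm", "data": {
  "moves": [
    [[0, 0, 0, -0.002, 0, 0, 0], [0, 0, 0, -0.004, 0, 0, 0], [0, 0, 0, -0.004, 0, 0, 0], [1, 0, 0, -0.004, 0, 0, 0], [1, 0, 0, -0.004, 0, 0, 0]]
  ],
  "force": 40
}}

```text
clock: 9.45
position: [0.5773, -0.0288, 0.1252]
tool_rot: [3.142, -0.0, -0.263]
force: [0.2, -0.1, -0.9]
grip_width: 0.0459
finger_force: 0.0
```

>>> {"op": "move_arm", "data": {
  "moves": [
    [[1, 0, 0, 0, 0, 0, 0], [1, 0, 0, 0, 0, 0, 0], [1, 0, 0, 0, 0, 0, 0], [1, 0, 0, 0, 0, 0, 0], [1, 0, 0, -0.01, 0, 0, 0]]
  ]
}}

```text
clock: 9.95
position: [0.5766, -0.0287, 0.1348]
tool_rot: [3.141, 0.002, -0.263]
force: [0.2, -0.6, 0.3]
grip_width: 0.0853
finger_force: 0.0
```

>>> {"op": "move_arm", "data": {
  "moves": [
    [[1, 0, 0, -0.04, 0, 0, 0], [1, 0, 0, -0.08, 0, 0, 0], [1, 0, 0, -0.12, 0, 0, 0], [1, 0, 0, -0.12, 0, 0, 0], [1, 0, 0, -0.12, 0, 0, 0]]
  ]
}}

```text
clock: 10.45
position: [0.5774, -0.0287, 0.2564]
tool_rot: [-3.141, -0.001, -0.263]
force: [0.9, 0.3, -0.9]
grip_width: 0.0852
finger_force: 0.0
```

Run:
```python
from h import *
s=bot.observe();print({k:np.round(s[k],4) for k in s if k in('clock','position','force','grip_width')})
ims=[]
for n in("wrist","scene"):
    ims.append(bot.grab_frame(n)[:,:,::-1])
cv2.imwrite("pics/w5.png",np.hstack([cv2.resize(ims[0],(400,300)),cv2.resize(ims[1][220:400,180:420],(400,300))]))
p=bot.camera_params("wrist");im=ims[0][:,:,::-1]
for a,c,b,m in blobs(green(im),40): print(a,c.round(1),b,ray(p,c,.06).round(4),ray(p,c,.154).round(4))
```

```text
{'clock': np.float64(10.45), 'position': array([ 0.5774, -0.0287,  0.2564]), 'force': array([ 0.913 ,  0.2922, -0.8659]), 'grip_width': np.float64(0.0852)}
508 [262.7 174.9] [246 161  35  29] [0.6158 0.0116 0.06  ] [ 0.6255 -0.0052  0.154 ]
133 [317.4 170.7] [307 168  22   7] [ 0.6066 -0.0368  0.06  ] [ 0.6189 -0.0401  0.154 ]
6283 [319.7 223.5] [274 179 110  96] [ 0.5588 -0.0261  0.06  ] [ 0.5843 -0.0325  0.154 ]
153 [344.5 312.9] [338 307  14  13] [ 0.4618 -0.0261  0.06  ] [ 0.5144 -0.0324  0.154 ]
```

View pics/w5.png

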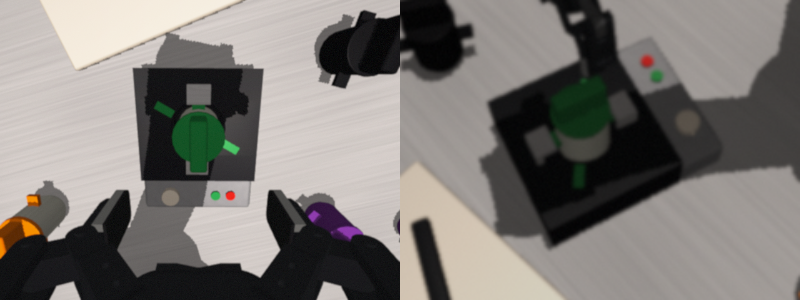

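The cup stands upright with its lugs under the hooks (hook at (198,95), bar at (198,145) in the left crop). The gripper is clear, so I'm handing in.

```bash
python3 -c "
from workcell import bot
print(bot.job_done())"
```

```text
the job is handed in; nothing more can be done
None
```

The green-lidded cup is in the grinder, pushed down, turned 60° clockwise and let go with its lugs under both hooks; the orange cup was not touched, and the job was handed in at about 10.5 s.

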